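# Change the ink cartridge of the part-marking coder

## Task

The marking coder on the fettling bench is out of ink: push the empty cartridge in its bay down to the end of its stroke so that the catch lets go and lifts it, take it out and put it in the black tray. Then set the new cartridge from the bench in the bay and push it down until the catch holds it, and leave it latched. Feel for the end of the stroke and press only as hard as that takes (never with 30 N or more on the coder), and leave the casting, the tape roll and the file where they are.

Things in the scene. Friction and masses are not known exactly. Their poses are not given: they have to be found in the camera images.
- coder: the coder's control unit: a grey sheet-metal box 200 (x) by 240 (y) by 125 mm high, fixed on the bench. Origin at the centre of its underside, z up; the front with display and keys faces -x. In its flat deck (z = 125 mm), centred on the origin's vertical axis, is the black-rimmed mouth of the cartridge bay
- mouth (a point): centre of the bay's mouth at deck level, axes as the coder's. The bay is a straight upright well 66 (x) by 26 mm (y), 1 mm clear of a cartridge on each side, with a 45 degree lead-in in its top 8 mm (82 by 42 mm at deck level). A cartridge stands in it foot down, its 64 mm side along x, on a spring lifter with a push-push catch
- bay_raised (a point): fixed point on the bay's axis, 53 mm below the mouth: the underside of a cartridge that is let go stands here (top 37 mm above the deck), loose, to be lifted out. A new cartridge set in the bay stands here too until it is pushed. The lifter's spring pushes up with about 5 N here, rising to 9 N at the bottom of the stroke
- bay_latched (a point): fixed point on the bay's axis, 78 mm below the mouth: the underside of a latched cartridge rests here (top 12 mm above the deck). The catch takes or lets go only at the end of the stroke, a hard stop set 6 to 18 mm below this point, different on each unit and unseen. Each full push changes its state (caught, let go, caught); a shorter push changes nothing
- spent: an ink cartridge: white plastic block 64 (x) by 24 (y) by 90 mm (z), paper labels on its broad sides, a black foot 56 by 16 mm (lowest 5 mm). Origin at the centre of its underside, z up to the flat top; same either way round. This is the empty one, 0.06 to 0.11 kg; at the start it stands latched in the coder's bay
- spent_mid (a point): the centre of the empty cartridge, 45 mm above its underside along its z
- fresh: an ink cartridge: white plastic block 64 (x) by 24 (y) by 90 mm (z), paper labels on its broad sides, a black foot 56 by 16 mm (lowest 5 mm). Origin at the centre of its underside, z up to the flat top; same either way round. This is the new one, 0.11 to 0.22 kg; at the start it stands upright on the bench, clear of other things
- tray: the open black plastic tray for empties, fixed: 180 (x) by 130 (y) by 55 mm high outside, walls and floor 4 mm thick. Origin at the centre of its underside, z up
- casting: bystander, loose: a six-sided aluminium casting with an open middle, 100 by 100 mm base, 56 mm high. Origin at the centre of its underside
- tape: bystander, loose: a roll of paper tape lying flat, 100 mm across, 24 mm high. Origin at the centre of its underside
- file: bystander, loose: a flat file with a wooden handle, lying along its x, 265 mm long, 24 mm high; the handle reaches to x = -135 mm, the blade to x = 130 mm. Origin on its underside
Mind the look-alikes: they are no part of the job. Leave any blue look-alike of the fresh alone. What is shaped like the spent but blue is not meant.

How it is judged:
By the outcome, as a careful person would: the job done as asked, in the order asked, and still so for the second after the job is handed in, with the robot touching nothing.
It also fails if it takes over 72 s, if anything falls off the work surface, if the arm or the gripper's body presses on something with over 40 N, if the wrist force passes 120 N, or if a joint passes its speed limit or range.

## Robot

A 6-joint arm with a two-finger parallel gripper is mounted at the origin on the work surface. World frame = base frame: x ahead of the robot, y to its left, z up, the work surface at z = 0. Lengths are in m, angles in rad, forces in N, time in s.
With the tool pointing down it reaches from about 0.35 to 0.875 m from the base axis. Payload 4.2 kg.
Tool frame: the origin (TCP) lies on the centre line of the jaws, within the pads' length; the fingertips stand bot.tcp_to_tips ahead of it and the grasp point (between the pads) lies 11 mm behind it (bot.tcp_to_tips is the distance from the TCP to the fingertips, in m); z points along the fingers, y is the line along which they close (so a half turn about z gives the same grasp; the last joint's range is limited). The gripper opens to 85 mm and grips with 20 to 120 N. Pads are 22 mm wide; open, the fingers measure 114 mm over their backs; the gripper's body (76 mm by 85 mm) begins 54 mm behind the grasp point. The pads swing forward as they close: fully open they stand 13 mm farther back than shut.
Start: joints at [-0.964, 0.385, 0.008, 0, -1.194, -0.259], TCP at [0.213, -0.588, 0.218] pointing down, gripper open.
Joint ranges: [-3.14, 3.14], [-1.21, 2.06], [-1.07, 1.41], [-3.16, 2.05], [-2.99, -0.16], [-3.1, 3.1]. Speed limits (rad/s): [2.79, 2.79, 3.14, 3.14, 3.14, 3.14].

## Interface

Orientations are given as a rotation vector (axis times angle).
In Python, from plant import sensors, viewer, bot gives the robot as it stands.
- The arm moves only by the tool drive_tool, never from a script. Its argument "motion" is a list of rows, each a list of 3 entries, a list of its own where there are three numbers: the turn, a rotation vector about the tool's x, y, z in rad, then the shift along the tool's x, y, z in mm, then the opening, from -1 (shut) to 1 (fully open). In form: [[[wx, wy, wz], [tx, ty, tz], fingers], ...]. A call has 1 to 5 rows; each row shifts and turns the commanded pose from where the row before left it, along the tool's axes as they then stand; what a row does not reach is not made up. A row lasts 1/8 s, in which the tool goes at most 62.5 mm and 10.7 degrees, less where a joint would pass 70% of its speed; a pose out of reach is approached as far as the arm can. A call with a gripper value outside its range is refused whole. The fingers move at their own pace and stop on an object; the grip force is fixed at half the most. Time passes only in rows, so rows that do not move let the fingers close. It gives the time, the measured TCP pose, the force, the opening and the grip force at its end, in the units of the state.
- sensors.sense(): the state, without advancing time (a new reading comes with each control period).
- viewer.capture(name): name is "scene" or "side" or "wrist"; returns (picture, depth): 480x640x3 uint8, red, green, blue; 480x640 float32, m along the optical axis (not along the pixel's ray), 0 where there is no reading.
- viewer.calibration(name): a dict with "fovy" (degrees; the focal length in pixels is half the picture's height over the tangent of half this angle, whatever the lens; pixels are square), "cx", "cy" (the principal point, pixels), "xyz" and "attitude" of the camera in the world. Camera axes: x right, y up, looking along -z (the intrinsics and any distortion apply to the point x, -y, -z); pixel columns grow to the right and rows downward; lengths in m; the calibration is good to about 2 mm. A picture is of the moment at which its call begins: read the wrist's pose just before it. calibration takes no time and is no camera call; for the wrist camera it gives the pose at the moment of the call.
- bot.hand_in(): hands the job in; it is judged then, once.
The state is a dict: "time_s": time; "q": joint angles; "joint_vel": joint speeds; "joint_efforts": joint torques, N m; "eef_pos": TCP position; "ee_rot": TCP orientation; "ft_force": force on the tool from outside, world axes, zero at the start; "torque": the same for the moment, N m; "opening": finger opening in m; "grip_force": force on a finger pad.
Only numpy, scipy, OpenCV 4.12 (cv2) and the standard library are available. Lean on these libraries where they do the work, as an engineer would, in place of code of your own. Each camera call takes 0.05 s, during which the arm holds its last target. There are 200 camera calls.

## Working session

There is one attempt and no reset: what is moved stays moved. The work goes in short steps, Python scripts to look and compute and a tool call to move; the robot and the scene stay as the last step left them, time stands still between calls to the robot, and variables do not carry over. Pictures are saved under pics/ and viewed, at most 10 in all, crops included, and the job is handed in when it is done.

Besides the shell and the picture viewer there is one more tool, called after "Emit:" by a JSON object that holds its "name" and its "arguments", one argument or row to a line. drive_tool: Moves the arm, as the interface text tells. Its arguments: {"type":"object","properties":{"motion":{"type":"array"}},"required":["motion"]}

```bash
mkdir -p pics; cat > h.py <<'E'
import numpy as np, cv2
from scipy.spatial.transform import Rotation as R
from plant import sensors, viewer, bot
def cap(name,fn=None):
    c=viewer.calibration(name); p,d=viewer.capture(name)
    if fn: cv2.imwrite('pics/'+fn,p[:,:,::-1])
    return p,d,c
def rot(a):
    a=np.array(a,float)
    if a.shape==(3,3): return a
    return R.from_rotvec(a).as_matrix() if a.size==3 else R.from_quat(a).as_matrix()
def cloud(d,c):
    f=240/np.tan(np.radians(c['fovy'])/2)
    v,u=np.mgrid[:480,:640]
    P=np.stack([(u-c['cx'])/f*d,-(v-c['cy'])/f*d,-d],-1)
    return P@rot(c['attitude']).T+np.array(c['xyz'])
E
python3 - <<'E'
from h import *
print(sensors.sense(), bot.tcp_to_tips)
for n in ('scene','side'):
    p,d,c=cap(n,n+'.png'); print(n,c); np.savez(n+'.npz',p=p,d=d,P=cloud(d,c))
E
```

```text
{'time_s': 0.0, 'q': array([-9.64426076e-01,  3.85575170e-01,  6.59191907e-03, -5.28294575e-04,
       -1.19402406e+00, -2.58555974e-01]), 'joint_vel': array([-4.70461496e-04,  1.83629967e-03,  7.93559450e-05, -1.01513332e-03,
        2.45590390e-03,  1.18255614e-03]), 'joint_efforts': array([ 6.41639435e-04, -3.92294276e+01,  1.88405424e+01,  4.18595552e+00,
       -4.48068909e-03, -4.75848481e-06]), 'eef_pos': array([ 0.21280168, -0.58697575,  0.21639279]), 'ee_rot': array([ 0.54321059, -3.09378307, -0.00347599]), 'ft_force': array([ 0.54525978, -0.44721308, -0.29208502]), 'torque': array([ 0.01154721, -0.04768779,  0.01163631]), 'grip_force': 0.0, 'opening': 0.08557326932878735} 0.008
scene {'fovy': 43.817712757751025, 'cx': 317.32380287915214, 'cy': 229.07707953639866, 'xyz': array([0.96646705, 0.68646417, 1.21782425]), 'attitude': array([0.21696833, 0.69638788, 2.43586988])}
side {'fovy': 46.205913779505664, 'cx': 323.37105117091244, 'cy': 254.91942286009615, 'xyz': array([0.30290731, 1.46560404, 0.85119533]), 'attitude': array([ 0.13941286, -1.51121623, -2.54209747])}
```

View pics/scene.png

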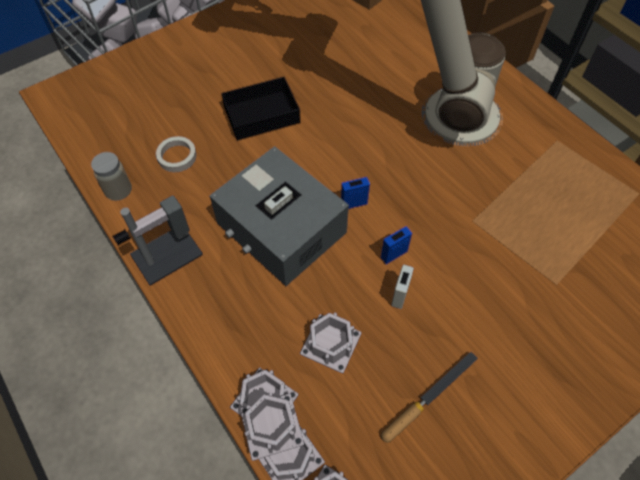

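View pics/side.png

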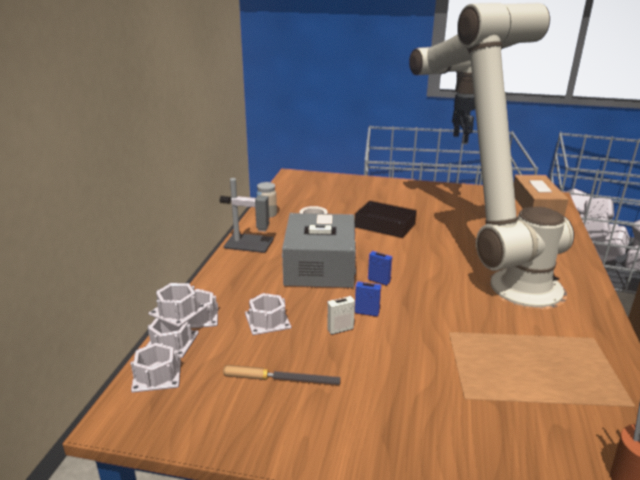

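Candidates: the white cartridge on the bench is at scene (402,286), and the blue look-alikes at (355,193) and (396,245) are not meant. The white one in the coder bay at (279,198) is the spent. The tray is at (262,108), tape (176,153), casting (331,341), file (430,395). I choose the white one at (402,286) as fresh and the one in the bay as spent.

```bash
python3 - <<'E'
from h import *
z=np.load('scene.npz');p,P=z['p'],z['P']
im=np.hstack([cv2.resize(p[150:240,230:330],None,fx=4,fy=4),cv2.resize(p[235:325,350:450],None,fx=4,fy=4)])
cv2.imwrite('pics/crop.png',im[:,:,::-1])
for s in ('scene','side'):
    z=np.load(s+'.npz');p,P=z['p'].astype(int),z['P']
    Z=P[...,2]
    def rect(nm,m,lo,hi):
        Q=P[m&(Z>lo)&(Z<hi)]
        if len(Q)<20: print(s,nm,len(Q));return
        # drop outliers
        md=np.median(Q[:,:2],0); Q=Q[np.abs(Q[:,:2]-md).max(1)<.2]
        r=cv2.minAreaRect((Q[:,:2]*1000).astype(np.float32))
        print(s,nm,len(Q),np.round(r[0],1),np.round(r[1],1),round(r[2],1),'z',np.round(np.percentile(Q[:,2],[5,50,95]),4))
    def box(u0,v0,u1,v1):
        m=np.zeros(Z.shape,bool);m[v0:v1,u0:u1]=1;return m
    if s=='scene':
        rect('deck',box(205,140,355,290),.118,.130)
        rect('spent',box(255,180,305,215),.132,.145)
        rect('fresh',box(385,255,420,315),.082,.096)
        rect('freshall',box(385,255,420,315),.01,.1)
        rect('tray',box(215,70,305,140),.049,.06)
        rect('blue1',box(335,170,375,215),.082,.096)
        rect('blue2',box(375,220,415,268),.082,.096)
        rect('casting',box(295,305,365,375),.05,.06)
        rect('tape',box(150,130,200,175),.01,.03)
        rect('file',box(375,345,485,445),.007,.03)
        rect('vise',box(110,195,205,285),.05,.4)
        print('table',np.median(Z[300:330,430:470]))
    else:
        rect('deck',box(280,205,360,260),.118,.130)
        rect('spent',box(300,220,340,240),.130,.145)
        rect('fresh',box(322,290,358,335),.082,.096)
        rect('freshall',box(322,290,358,335),.01,.1)
        rect('tray',box(350,198,420,240),.049,.06)
        print('table',np.median(Z[340:360,380:430]))
E
```

```text
scene deck 7797 [602.4  19.7] [204.5 245.1] 9.5 z [0.1206 0.1245 0.128 ]
scene spent 274 [602.9  20.8] [65.3 26.2] 10.2 z [0.1328 0.1368 0.1402]
scene fresh 317 [486.7 322.1] [65.1 23.8] 35.1 z [0.0854 0.0895 0.0933]
scene freshall 589 [469.7 294. ] [133.   46.7] 59.3 z [0.0163 0.0861 0.0926]
scene tray 422 [ 442.  -315.7] [137.8 180.1] 74.4 z [0.0496 0.0531 0.0579]
scene blue1 266 [433.8  92.6] [99.5 63.9] 61.4 z [0.0839 0.0893 0.0933]
scene blue2 317 [435.2 265.2] [91.7 63.7] 83.1 z [0.0843 0.089  0.0932]
scene casting 535 [678.2 321.3] [96.7 90.3] 48.9 z [0.0508 0.0549 0.0586]
scene tape 598 [ 699.8 -323. ] [100.6 101.6] 26.7 z [0.0119 0.0215 0.0271]
scene file 1392 [581.1 528.2] [194.1 218.3] 52.3 z [0.0108 0.0168 0.0252]
scene vise 1760 [867.5 -81. ] [ 44.  153.9] 85.6 z [0.077  0.1573 0.2091]
table -3.4724440189592976e-05
side deck 2343 [603.6  18.1] [199.9 252.2] 9.7 z [0.1227 0.1275 0.1296]
side spent 202 [602.   18.7] [113.1 129.9] 13.5 z [0.1302 0.1355 0.1421]
side fresh 222 [486.7 320.5] [63.9 30.2] 34.9 z [0.0829 0.0912 0.0942]
side freshall 915 [473.1 297.7] [122.9  49.7] 57.7 z [0.0155 0.0582 0.0929]
side tray 333 [ 442.1 -318.3] [149.3 186.7] 73.1 z [0.0496 0.0543 0.0588]
table 0.0025532774691310878
```

View pics/crop.png

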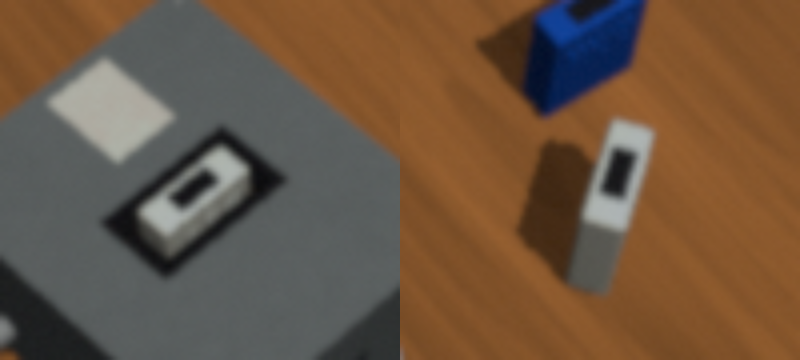

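The crop confirms it: the spent is white and sits in the black-rimmed mouth, and the fresh is the free-standing white one, with a blue look-alike near its upper left. First move is to turn and travel above the bay with the fingers shut.

Emit:
{"name": "drive_tool", "arguments": {
  "motion": [
    [[0, 0, -0.174], [0, 0, 0], -1],
    [[0, 0, -0.174], [0, 0, 0], -1],
    [[0, 0, -0.174], [0, 0, 0], -1],
    [[0, 0, -0.174], [0, 0, 0], -1],
    [[0, 0, -0.174], [0, 0, 0], -1]
  ]
}}

```text
time_s: 0.72
eef_pos: [0.2129, -0.5872, 0.2169]
ee_rot: [-1.804, 2.572, 0.002]
ft_force: [0.0, 0.2, 0.2]
opening: -0.0002
grip_force: 0.0
```

Emit:
{"name": "drive_tool", "arguments": {
  "motion": [
    [[0, 0, -0.174], [0, 0, 0], -1],
    [[0, 0, -0.174], [0, 0, 0], -1],
    [[0, 0, -0.174], [0, 0, 0], -1],
    [[0, 0, 0], [-44, -40, 0], -1],
    [[0, 0, 0], [-44, -40, 0], -1]
  ]
}}

```text
time_s: 1.35
eef_pos: [0.2772, -0.4862, 0.2166]
ee_rot: [-2.399, 2.028, 0.002]
ft_force: [1.2, -0.3, -0.5]
opening: -0.0004
grip_force: 0.0
```

Emit:
{"name": "drive_tool", "arguments": {
  "motion": [
    [[0, 0, 0], [-44, -40, 0], -1],
    [[0, 0, 0], [-44, -40, 0], -1],
    [[0, 0, 0], [-44, -40, 0], -1],
    [[0, 0, 0], [-44, -40, 0], -1],
    [[0, 0, 0], [-44, -40, 0], -1]
  ]
}}

```text
time_s: 1.98
eef_pos: [0.4378, -0.235, 0.2174]
ee_rot: [2.401, -2.026, -0.0]
ft_force: [0.5, -0.9, 0.2]
opening: -0.0
grip_force: 0.0
```

Emit:
{"name": "drive_tool", "arguments": {
  "motion": [
    [[0, 0, 0], [-44, -40, 0], -1],
    [[0, 0, 0], [-44, -40, 0], -1],
    [[0, 0, 0], [-44, -40, 0], -1],
    [[0, 0, 0], [-40, -40, 0], -1],
    [[0, 0, 0], [0, 0, 0], -1]
  ]
}}

```text
time_s: 2.6
eef_pos: [0.5675, -0.0374, 0.2163]
ee_rot: [2.405, -2.02, -0.001]
ft_force: [0.3, -0.4, 0.4]
opening: -0.0001
grip_force: 0.0
```

```bash
cat >> h.py <<'E'
def go(x,y,z,yaw):
    "print turn about tool z (rad) and shift (mm) in tool axes after that turn; yaw = angle of tool y, mod 180"
    s=sensors.sense(); M=rot(s['ee_rot']); p=s['eef_pos']
    cur=np.degrees(np.arctan2(M[1,1],M[0,1])); d=(yaw-cur+90)%180-90
    M2=M@R.from_rotvec([0,0,-np.radians(d)]).as_matrix()
    print('t',round(s['time_s'],2),'p',np.round(p*1000,1),'yaw',round(cur,2),'tilt',np.round(M[:2,2],4),'q',np.round(s['q'],2),'F',np.round(s['ft_force'],1),'open',round(s['opening']*1000,1),'grip',round(s['grip_force'],1))
    print('turn',round(-np.radians(d),3),'shift',np.round(M2.T@(np.array([x,y,z])-p*1000),1))
E
python3 -c "
from h import *
go(602.5,20,150,9.7)
p,d,c=cap('wrist','w1.png');np.savez('w1.npz',p=p,P=cloud(d,c))"
```

```text
t 2.6 p [567.5 -37.4 216.3] yaw -170.07 tilt [-0.0011  0.    ] q [ 0.22  0.29 -0.13 -0.   -1.15 -0.05] F [ 0.3 -0.4  0.4] open -0.1 grip 0.0
turn 0.004 shift [-50.7 -44.3  66.3]
```

View pics/w1.png

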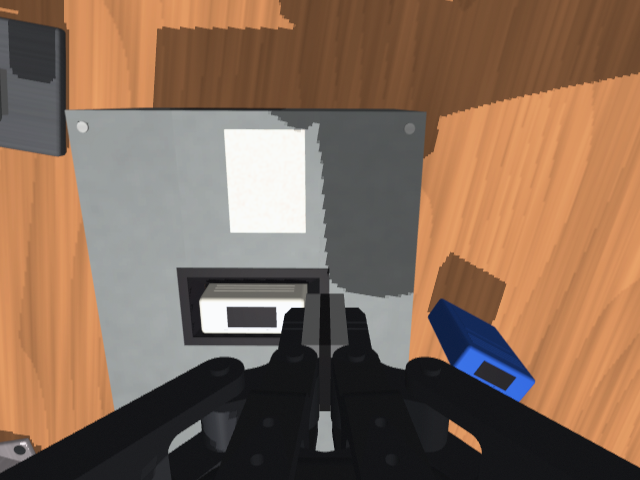

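The wrist view shows the spent's top at about (252,315) in its bay, with the deck behind it and one blue look-alike at right. Next I measure from this view.

```bash
python3 -c "
from h import *
z=np.load('w1.npz');p,P=z['p'].astype(int),z['P'];Z=P[...,2]
m=np.zeros(Z.shape,bool);m[270:345,190:300]=1
Q=P[m&(p.min(-1)>90)&(Z>.13)&(Z<.145)];Q=Q[np.abs(Q[:,2]-np.median(Q[:,2]))<.003];r=cv2.minAreaRect((Q[:,:2]*1000).astype(np.float32));print(len(Q),r,np.median(Q[:,2]))
m=np.zeros(Z.shape,bool);m[260:350,170:283]=1
Q=P[m&(Z>.122)&(Z<.129)&(p.max(-1)<75)];r=cv2.minAreaRect((Q[:,:2]*1000).astype(np.float32));print('rim',len(Q),r)
m=np.zeros(Z.shape,bool);m[105:262,60:430]=1
Q=P[m&(Z>.12)&(Z<.13)];r=cv2.minAreaRect((Q[:,:2]*1000).astype(np.float32));print('deck',r,np.median(Q[:,2]))
go(602.5,20,150,9.7)
"
```

```text
2263 ((604.3997192382812, 18.99935531616211), (60.97011947631836, 24.575908660888672), 9.683292388916016) 0.1381938315217279
rim 3218 ((617.2685546875, 21.697921752929688), (65.1069107055664, 54.403114318847656), 9.168540954589844)
deck ((616.2833251953125, -55.0020751953125), (201.4612579345703, 89.63069152832031), 9.815821647644043) 0.12619281485476447
t 2.65 p [566.3 -38.9 216.5] yaw -170.17 tilt [-0.002  -0.0002] q [ 0.22  0.29 -0.14 -0.   -1.15 -0.04] F [-0.7 -1.   0.5] open -0.2 grip 0.0
turn 0.002 shift [-51.9 -45.8  66.4]
```

Emit:
{"name": "drive_tool", "arguments": {
  "motion": [
    [[0, 0, 0], [-51, -25, 0], -1],
    [[0, 0, 0], [0, -20, 30], -1],
    [[0, 0, 0], [0, 0, 28], -1],
    [[0, 0, 0], [0, 0, 0], -1],
    [[0, 0, 0], [0, 0, 0], -1]
  ]
}}

```text
time_s: 3.28
eef_pos: [0.6021, 0.0166, 0.1608]
ee_rot: [-2.4, 2.026, -0.002]
ft_force: [0.2, -0.1, 0.1]
opening: 0.0005
grip_force: 0.0
```

```bash
python3 -c "
from h import *
go(603,19.5,145,9.7)"
```

```text
t 3.27 p [602.1  16.6 160.8] yaw -170.36 tilt [ 0.0016 -0.0002] q [ 0.3   0.39 -0.13  0.   -1.05 -0.13] F [ 0.2 -0.1  0.1] open 0.5 grip 0.0
turn -0.001 shift [-2.8 -1.3 15.8]
```

Emit:
{"name": "drive_tool", "arguments": {
  "motion": [
    [[0, 0, 0], [-2.5, -1, 8], -1],
    [[0, 0, 0], [0, 0, 5], -1],
    [[0, 0, 0], [0, 0, 3], -1],
    [[0, 0, 0], [0, 0, 2], -1],
    [[0, 0, 0], [0, 0, 0], -1]
  ]
}}

```text
time_s: 3.9
eef_pos: [0.6024, 0.0201, 0.1414]
ee_rot: [2.401, -2.026, -0.0]
ft_force: [0.6, 0.1, 0.2]
opening: 0.0003
grip_force: 0.0
```

Emit:
{"name": "drive_tool", "arguments": {
  "motion": [
    [[0, 0, 0], [0, 0, 2], -1],
    [[0, 0, 0], [0, 0, 0], -1]
  ]
}}

```text
time_s: 4.15
eef_pos: [0.6023, 0.0201, 0.1394]
ee_rot: [2.401, -2.026, -0.0]
ft_force: [-1.1, 0.4, 0.4]
opening: 0.0002
grip_force: 0.0
```

Emit:
{"name": "drive_tool", "arguments": {
  "motion": [
    [[0, 0, 0], [0, 0, 1], -1],
    [[0, 0, 0], [0, 0, 0], -1]
  ]
}}

```text
time_s: 4.4
eef_pos: [0.6023, 0.0201, 0.1385]
ee_rot: [2.401, -2.026, -0.0]
ft_force: [0.0, 0.6, -0.2]
opening: 0.0
grip_force: 0.0
```

```bash
python3 -c "
from h import *
go(603,19.5,145,9.7)
p,d,c=cap('wrist');p2,d2,c2=cap('side')
cv2.imwrite('pics/m1.png',np.hstack([p[200:480,120:520],cv2.resize(p2[170:270,270:400],(400,280))])[:,:,::-1])
P=cloud(d2,c2);print(np.round(P[215:240:3,320,:],3))"
```

```text
t 4.4 p [602.3  20.1 138.5] yaw -170.32 tilt [-0.0001  0.    ] q [ 0.3   0.41 -0.16 -0.   -1.   -0.13] F [ 0.   0.6 -0.2] open 0.0 grip 0.0
turn -0.0 shift [ 0.7 -0.6 -6.5]
[[ 0.602  0.028  0.18 ]
 [ 0.601  0.028  0.171]
 [ 0.602  0.027  0.161]
 [ 0.612 -0.022  0.128]
 [ 0.602  0.027  0.142]
 [ 0.601  0.027  0.132]
 [ 0.6    0.033  0.125]
 [ 0.595  0.057  0.128]
 [ 0.591  0.078  0.13 ]]
```

View pics/m1.png

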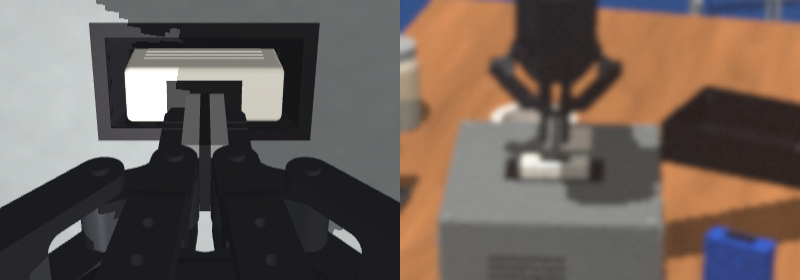

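The image shows the fingertips still just above the cartridge's flat top (tips about (205,95) in the wrist half, (550,150) in the side half), so there is no contact yet. I keep lowering in small steps.

Emit:
{"name": "drive_tool", "arguments": {
  "motion": [
    [[0, 0, 0], [0, 0, 2], -1],
    [[0, 0, 0], [0, 0, 2], -1],
    [[0, 0, 0], [0, 0, 0], -1]
  ]
}}

```text
time_s: 4.88
eef_pos: [0.6022, 0.02, 0.1342]
ee_rot: [2.401, -2.026, -0.001]
ft_force: [0.7, -0.1, -1.2]
opening: -0.0001
grip_force: 0.0
```

```bash
python3 -c "
from h import *
go(603,19.5,145,9.7)
for s in('side','scene'):
    p,d,c=cap(s);P=cloud(d,c)
    m=(p.max(-1)<90)&(np.hypot(P[...,0]-.6024,P[...,1]-.0200)<.022)&(P[...,2]>.115)&(P[...,2]<.3)
    print(s,m.sum(),np.histogram(P[m][:,2],np.arange(.12,.21,.005))[0])
    m=(p.min(-1)>110)&(np.hypot(P[...,0]-.6024,P[...,1]-.0200)<.035)&(P[...,2]>.115)
    print(np.percentile(P[m][:,2],[5,50,95]))
"
```

```text
t 4.88 p [602.2  20.  134.2] yaw -170.32 tilt [-0.0006 -0.0001] q [ 0.3   0.42 -0.16 -0.   -0.99 -0.13] F [ 0.7 -0.1 -1.2] open -0.1 grip 0.0
turn -0.0 shift [  0.7  -0.7 -10.8]
side 354 [ 0  0  0  4 10  0  1  5 11  9  9 11  8 14 14 20 18]
[0.12607344 0.13507243 0.14280736]
scene 393 [21  8 13 35  2  1  8 17 13 20 17 11 15 10 22 18 29]
[0.12783268 0.1362088  0.14046356]
```

Emit:
{"name": "drive_tool", "arguments": {
  "motion": [
    [[0, 0, 0], [0, 0, 2], -1],
    [[0, 0, 0], [0, 0, 2], -1],
    [[0, 0, 0], [0, 0, 2], -1],
    [[0, 0, 0], [0, 0, 0], -1]
  ]
}}

```text
time_s: 5.48
eef_pos: [0.6022, 0.02, 0.1282]
ee_rot: [2.401, -2.026, -0.001]
ft_force: [0.2, 0.3, 0.8]
opening: -0.0004
grip_force: 0.0
```

Emit:
{"name": "drive_tool", "arguments": {
  "motion": [
    [[0, 0, 0], [0, 0, 2], -1],
    [[0, 0, 0], [0, 0, 2], -1],
    [[0, 0, 0], [0, 0, 0], -1]
  ]
}}

```text
time_s: 5.85
eef_pos: [0.6022, 0.0201, 0.1243]
ee_rot: [2.401, -2.026, -0.0]
ft_force: [-0.1, -0.4, 0.7]
opening: -0.0004
grip_force: 0.0
```

Emit:
{"name": "drive_tool", "arguments": {
  "motion": [
    [[0, 0, 0], [0, 0, 2], -1],
    [[0, 0, 0], [0, 0, 0], -1]
  ]
}}

```text
time_s: 6.1
eef_pos: [0.6029, 0.0201, 0.1235]
ee_rot: [-2.401, 2.025, -0.002]
ft_force: [-1.2, -0.5, 3.9]
opening: -0.0004
grip_force: 2.0
```

```bash
python3 -c "
from h import *
go(603,19.5,145,9.7)
for s in('side','scene'):
    p,d,c=cap(s);P=cloud(d,c)
    m=(p.max(-1)<90)&(np.hypot(P[...,0]-.6024,P[...,1]-.0200)<.022)&(P[...,2]>.115)&(P[...,2]<.3)
    print(s,m.sum(),np.histogram(P[m][:,2],np.arange(.12,.21,.005))[0])
"
```

```text
t 6.1 p [602.9  20.1 123.5] yaw -170.29 tilt [ 0.0015 -0.0001] q [ 0.3   0.43 -0.18  0.   -0.96 -0.13] F [-1.2 -0.5  3.9] open -0.4 grip 2.0
turn 0.0 shift [  0.6  -0.  -21.5]
side 355 [ 0  1  0  3  3  6 11 10 12 10 12 12 18 21 21 16  4]
scene 349 [17 11 10 18  5 14 15 17 17 15  9 11 20 22 33  5 16]
```

Contact was at TCP z of about 124, so the shut tips sit about 13 mm behind the TCP reading. Compliance is about 3 N/mm. I push in small steps.

Emit:
{"name": "drive_tool", "arguments": {
  "motion": [
    [[0, 0, 0], [0, 0, 2], -1],
    [[0, 0, 0], [0, 0, 2], -1],
    [[0, 0, 0], [0, 0, 0], -1]
  ]
}}

```text
time_s: 6.58
eef_pos: [0.6031, 0.02, 0.12]
ee_rot: [-2.401, 2.025, -0.003]
ft_force: [-1.6, -0.2, 7.5]
opening: 0.0001
grip_force: 3.8
```

Emit:
{"name": "drive_tool", "arguments": {
  "motion": [
    [[0, 0, 0], [0, 0, 2], -1],
    [[0, 0, 0], [0, 0, 0], -1]
  ]
}}

```text
time_s: 6.82
eef_pos: [0.6033, 0.02, 0.1181]
ee_rot: [-2.401, 2.024, -0.003]
ft_force: [-2.1, 0.3, 8.2]
opening: 0.0002
grip_force: 3.9
```

Emit:
{"name": "drive_tool", "arguments": {
  "motion": [
    [[0, 0, 0], [0, 0, 2], -1],
    [[0, 0, 0], [0, 0, 0], -1]
  ]
}}

```text
time_s: 7.08
eef_pos: [0.6034, 0.0201, 0.1162]
ee_rot: [-2.4, 2.024, -0.004]
ft_force: [-1.7, -0.7, 8.4]
opening: -0.0002
grip_force: 4.1
```

Emit:
{"name": "drive_tool", "arguments": {
  "motion": [
    [[0, 0, 0], [0, 0, 2], -1],
    [[0, 0, 0], [0, 0, 0], -1]
  ]
}}

```text
time_s: 7.32
eef_pos: [0.6035, 0.0201, 0.1143]
ee_rot: [-2.4, 2.024, -0.004]
ft_force: [-1.4, -0.9, 7.8]
opening: -0.0
grip_force: 4.2
```

Emit:
{"name": "drive_tool", "arguments": {
  "motion": [
    [[0, 0, 0], [0, 0, 2], -1],
    [[0, 0, 0], [0, 0, 0], -1]
  ]
}}

```text
time_s: 7.58
eef_pos: [0.6035, 0.0201, 0.1124]
ee_rot: [-2.4, 2.024, -0.004]
ft_force: [-1.9, -0.6, 8.4]
opening: 0.0001
grip_force: 4.3
```

Emit:
{"name": "drive_tool", "arguments": {
  "motion": [
    [[0, 0, 0], [0, 0, 2], -1],
    [[0, 0, 0], [0, 0, 0], -1]
  ]
}}

```text
time_s: 7.82
eef_pos: [0.6036, 0.0201, 0.1105]
ee_rot: [-2.4, 2.024, -0.004]
ft_force: [-1.7, -0.4, 9.3]
opening: -0.0002
grip_force: 4.4
```

Emit:
{"name": "drive_tool", "arguments": {
  "motion": [
    [[0, 0, 0], [0, 0, 1.5], -1],
    [[0, 0, 0], [0, 0, 0], -1]
  ]
}}

```text
time_s: 8.07
eef_pos: [0.6036, 0.0201, 0.109]
ee_rot: [-2.4, 2.024, -0.004]
ft_force: [-2.2, -0.3, 10.6]
opening: 0.0001
grip_force: 4.5
```

Emit:
{"name": "drive_tool", "arguments": {
  "motion": [
    [[0, 0, 0], [0, 0, 1.5], -1],
    [[0, 0, 0], [0, 0, 0], -1]
  ]
}}

```text
time_s: 8.32
eef_pos: [0.6036, 0.02, 0.1079]
ee_rot: [-2.4, 2.024, -0.005]
ft_force: [-2.7, 0.3, 10.1]
opening: 0.0002
grip_force: 5.2
```

Emit:
{"name": "drive_tool", "arguments": {
  "motion": [
    [[0, 0, 0], [0, 0, 1.5], -1],
    [[0, 0, 0], [0, 0, 0], -1]
  ]
}}

```text
time_s: 8.57
eef_pos: [0.6037, 0.0199, 0.1076]
ee_rot: [-2.401, 2.023, -0.006]
ft_force: [-4.5, -0.5, 15.6]
opening: -0.0001
grip_force: 7.6
```

The stop shows at z of about 107.7 mm. I add one small push to confirm, then lift.

Emit:
{"name": "drive_tool", "arguments": {
  "motion": [
    [[0, 0, 0], [0, 0, 1], -1],
    [[0, 0, 0], [0, 0, 0], -1]
  ]
}}

```text
time_s: 8.82
eef_pos: [0.6037, 0.0198, 0.1074]
ee_rot: [-2.401, 2.023, -0.006]
ft_force: [-5.7, -0.3, 19.4]
opening: 0.0002
grip_force: 9.3
```

Emit:
{"name": "drive_tool", "arguments": {
  "motion": [
    [[0, 0, 0], [0, 0, -6], -1],
    [[0, 0, 0], [0, 0, -8], -1],
    [[0, 0, 0], [0, 0, -10], -1],
    [[0, 0, 0], [0, 0, -12], -1],
    [[0, 0, 0], [0, 0, 0], -1]
  ]
}}

```text
time_s: 9.45
eef_pos: [0.6033, 0.0202, 0.1408]
ee_rot: [-2.4, 2.024, -0.003]
ft_force: [0.4, -0.1, 4.8]
opening: 0.0002
grip_force: 2.7
```

Emit:
{"name": "drive_tool", "arguments": {
  "motion": [
    [[0, 0, 0], [0, 0, -30], -1],
    [[0, 0, 0], [0, 0, -30], 1],
    [[0, 0, 0], [0, 0, 0], 1],
    [[0, 0, 0], [0, 0, 0], 1],
    [[0, 0, 0], [0, 0, 0], 1]
  ]
}}

```text
time_s: 10.07
eef_pos: [0.6014, 0.02, 0.1973]
ee_rot: [2.399, -2.025, -0.003]
ft_force: [-0.5, -0.1, -0.1]
opening: 0.0721
grip_force: 0.0
```

```bash
python3 -c "
from h import *
go(602.5,20,145,99.7)
for s in('side','scene'):
    p,d,c=cap(s,s+'2.png');P=cloud(d,c)
    Q=P-np.array([.6025,.02,0]);a=np.radians(9.7);X=Q[...,0]*np.cos(a)+Q[...,1]*np.sin(a);Y=-Q[...,0]*np.sin(a)+Q[...,1]*np.cos(a)
    m=(p.max(-1)<90)&(abs(X)<.062)&(abs(Y)<.03)&(P[...,2]>.115)&(P[...,2]<.3)
    print(s,m.sum(),np.histogram(P[m][:,2],np.arange(.12,.25,.005))[0])
    m=(p.min(-1)>110)&(np.hypot(Q[...,0],Q[...,1])<.04)&(P[...,2]>.145)&(P[...,2]<.18)
    q=P[m]; print(len(q),np.percentile(q[:,2],[5,50,95]))
    t=q[q[:,2]>np.percentile(q[:,2],95)-.010];print(cv2.minAreaRect((t[:,:2]*1000).astype(np.float32)))
"
```

```text
t 10.07 p [601.4  20.  197.3] yaw -170.33 tilt [-0.0033 -0.0005] q [ 0.3   0.36 -0.08 -0.   -1.13 -0.13] F [-0.5 -0.1 -0.1] open 72.1 grip 0.0
turn 1.57 shift [-1.2 -0.1 52.3]
side 400 [19 88 16  0  0  0  0  0  0  0  0  0  0  0  0  0  0  0  0  0  0  0  2  5
  7]
183 [0.14675404 0.15988441 0.16667347]
((602.1322021484375, 19.038135528564453), (61.929962158203125, 31.48163414001465), 9.274989128112793)
scene 1325 [275 201  22  15  16  19  14  31  63   6   0   0   0   0   0   0   0   0
   0   0   6  18  32  23  31]
143 [0.15010562 0.16101799 0.16482787]
((612.5711059570312, 23.12140655517578), (42.11803436279297, 26.349828720092773), 12.710953712463379)
```

The cartridge is up: its top is at about 162 mm. Open tips are about 25 mm behind the reported TCP. Now a quarter turn and a descent over it.

Emit:
{"name": "drive_tool", "arguments": {
  "motion": [
    [[0, 0, 0.1745], [0, 0, 0], 1],
    [[0, 0, 0.1745], [0, 0, 0], 1],
    [[0, 0, 0.1745], [0, 0, 0], 1],
    [[0, 0, 0.1745], [0, 0, 0], 1],
    [[0, 0, 0.1745], [0, 0, 0], 1]
  ]
}}

```text
time_s: 10.8
eef_pos: [0.6021, 0.0201, 0.1984]
ee_rot: [1.311, -2.854, -0.0]
ft_force: [0.4, 0.8, 0.3]
opening: 0.0854
grip_force: 0.0
```

Emit:
{"name": "drive_tool", "arguments": {
  "motion": [
    [[0, 0, 0.1745], [0, 0, 0], 1],
    [[0, 0, 0.1745], [0, 0, 0], 1],
    [[0, 0, 0.1745], [0, 0, 0], 1],
    [[0, 0, 0.1745], [0, 0, 0], 1],
    [[0, 0, 0], [0, 0, 0], 1]
  ]
}}

```text
time_s: 11.42
eef_pos: [0.6022, 0.0201, 0.1985]
ee_rot: [0.269, -3.129, 0.0]
ft_force: [0.2, -0.4, 0.1]
opening: 0.0853
grip_force: 0.0
```

```bash
python3 -c "
from h import *
go(602.7,19.6,118,99.7)
p,d,c=cap('wrist','w2.png');P=cloud(d,c);Z=P[...,2]
m=(p.min(-1)>90)&(abs(Z-.162)<.006)&(np.hypot(P[...,0]-.6025,P[...,1]-.02)<.045)
Q=P[m];print(len(Q),np.median(Q[:,2]),cv2.minAreaRect((Q[:,:2]*1000).astype(np.float32)))
"
```

```text
t 11.43 p [602.2  20.1 198.5] yaw 99.81 tilt [-0.001  -0.0002] q [ 0.3   0.36 -0.08 -0.   -1.13 -1.7 ] F [ 0.2 -0.4  0.1] open 85.3 grip 0.0
turn 0.002 shift [-0.5 -0.6 80.5]
4497 0.16322949023623232 ((601.778076171875, 19.589542388916016), (64.30949401855469, 23.861804962158203), 10.032316207885742)
```

View pics/w2.png

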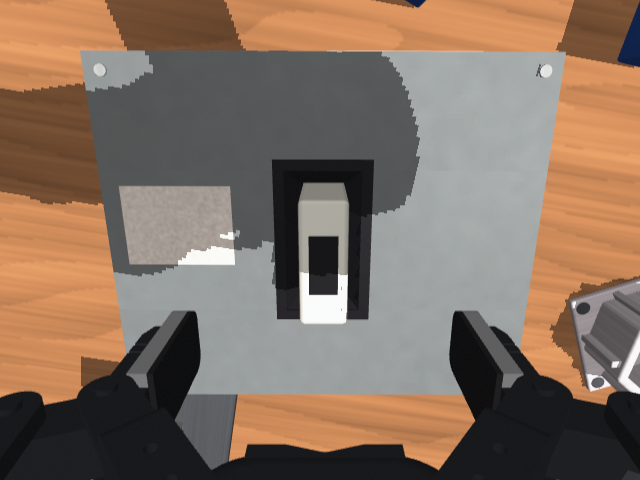

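The view shows the raised cartridge at (323,250), centred between the open pads (about 165 and 485). Now descend and grip.

Emit:
{"name": "drive_tool", "arguments": {
  "motion": [
    [[0, 0, 0], [0, 0, 35], 1],
    [[0, 0, 0], [0, 0, 30], 1],
    [[0, 0, 0], [0, 0, 15], 1],
    [[0, 0, 0], [0, 0, 0], 1],
    [[0, 0, 0], [0, 0, 0], -1]
  ]
}}

```text
time_s: 12.1
eef_pos: [0.6034, 0.0202, 0.1203]
ee_rot: [-0.267, 3.128, 0.0]
ft_force: [0.2, 0.5, -0.4]
opening: 0.0701
grip_force: 0.0
```

Emit:
{"name": "drive_tool", "arguments": {
  "motion": [
    [[0, 0, 0], [0, 0, 0], -1],
    [[0, 0, 0], [0, 0, 0], -1],
    [[0, 0, 0], [0, 0, 0], -1]
  ]
}}

```text
time_s: 12.48
eef_pos: [0.6027, 0.0201, 0.1197]
ee_rot: [-0.266, 3.129, 0.0]
ft_force: [-0.0, -0.4, 1.4]
opening: 0.023
grip_force: 61.1
```

```bash
python3 -c "
from h import *
go(602.7,19.6,118,99.7)
for s in('side','scene'):
    p,d,c=cap(s,s+'3.png');P=cloud(d,c)
    print(s, p[200:240:6,322].tolist() if s=='side' else '')
"
```

```text
t 12.47 p [602.7  20.1 119.7] yaw 99.71 tilt [0.0011 0.0001] q [ 0.3   0.43 -0.18  0.   -0.96 -1.7 ] F [-0.  -0.4  1.4] open 23.0 grip 61.1
turn 0.0 shift [ 0.1 -0.5  1.7]
side [[50, 45, 44], [53, 46, 46], [47, 40, 37], [48, 42, 39], [75, 71, 69], [99, 95, 90], [95, 92, 91]]
scene
```

Emit:
{"name": "drive_tool", "arguments": {
  "motion": [
    [[0, 0, 0], [0, 0, -10], -1],
    [[0, 0, 0], [0, 0, -25], -1],
    [[0, 0, 0], [0, 0, -35], -1],
    [[0, 0, 0], [0, 0, -30], -1],
    [[0, 0, 0], [0, 0, 0], -1]
  ]
}}

```text
time_s: 13.2
eef_pos: [0.6035, 0.0203, 0.2222]
ee_rot: [-0.266, 3.125, 0.001]
ft_force: [-0.3, 0.0, -1.4]
opening: 0.023
grip_force: 60.9
```

Emit:
{"name": "drive_tool", "arguments": {
  "motion": [
    [[0, 0, 0.147], [0, 0, 0], -1],
    [[0, 0, 0.147], [0, 0, 0], -1],
    [[0, 0, 0.147], [0, 0, 0], -1],
    [[0, 0, 0], [8, -45, 0], -1],
    [[0, 0, 0], [8, -50, 0], -1]
  ]
}}

```text
time_s: 13.82
eef_pos: [0.5601, -0.0675, 0.2173]
ee_rot: [-0.423, -3.11, 0.001]
ft_force: [0.3, -0.5, -0.7]
opening: 0.0228
grip_force: 61.0
```

Emit:
{"name": "drive_tool", "arguments": {
  "motion": [
    [[0, 0, 0], [10, -55, 0], -1],
    [[0, 0, 0], [10, -55, 0], -1],
    [[0, 0, 0], [10, -55, 0], -1],
    [[0, 0, 0], [10, -55, 0], -1],
    [[0, 0, 0], [8, -53, 0], -1]
  ]
}}

```text
time_s: 14.45
eef_pos: [0.4401, -0.3182, 0.2179]
ee_rot: [-0.425, -3.11, -0.002]
ft_force: [0.5, 0.6, -0.9]
opening: 0.0233
grip_force: 61.0
```

```bash
python3 -c "
from h import *
go(442,-317,54,74.4)
p,d,c=cap('wrist','w3.png')
"
```

```text
t 14.45 p [ 440.1 -318.2  217.9] yaw 74.42 tilt [-0.0022  0.0015] q [-0.33  0.25 -0.19 -0.   -1.14 -1.51] F [ 0.5  0.6 -0.9] open 23.3 grip 61.0
turn 0.0 shift [ -2.    1.5 163.9]
```

View pics/w3.png

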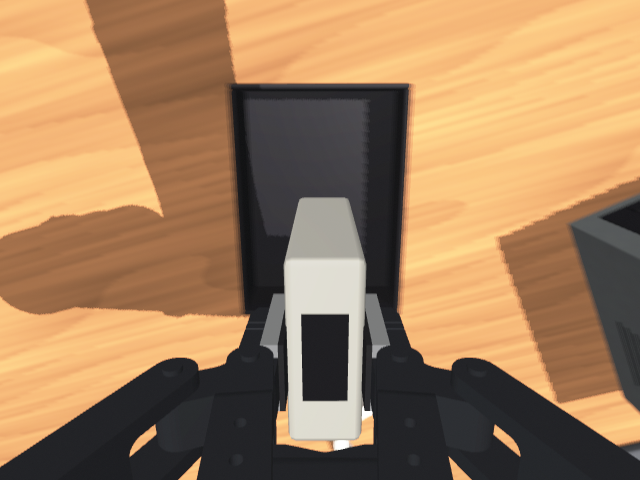

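The cartridge is held upright and aligned over the tray (at about (320,200)). Now lower and release.

Emit:
{"name": "drive_tool", "arguments": {
  "motion": [
    [[0, 0, 0], [-2, 1, 55], -1],
    [[0, 0, 0], [0, 0, 55], -1],
    [[0, 0, 0], [0, 0, 35], -1],
    [[0, 0, 0], [0, 0, 12], -1],
    [[0, 0, 0], [0, 0, 3], -1]
  ]
}}

```text
time_s: 15.12
eef_pos: [0.4441, -0.3168, 0.0587]
ee_rot: [-0.425, -3.112, -0.0]
ft_force: [-0.1, -0.9, -0.6]
opening: 0.0233
grip_force: 60.9
```

Emit:
{"name": "drive_tool", "arguments": {
  "motion": [
    [[0, 0, 0], [0, 0, 1], -1],
    [[0, 0, 0], [0, 0, 0], -1]
  ]
}}

```text
time_s: 15.38
eef_pos: [0.445, -0.3171, 0.0593]
ee_rot: [0.425, 3.11, -0.001]
ft_force: [0.3, 0.8, -1.2]
opening: 0.0228
grip_force: 60.9
```

Emit:
{"name": "drive_tool", "arguments": {
  "motion": [
    [[0, 0, 0], [0, 0, 3], -1],
    [[0, 0, 0], [0, 0, 2], -1],
    [[0, 0, 0], [0, 0, 0], -1]
  ]
}}

```text
time_s: 15.75
eef_pos: [0.444, -0.3168, 0.0529]
ee_rot: [-0.425, -3.112, -0.0]
ft_force: [-0.2, 0.6, -0.2]
opening: 0.0232
grip_force: 60.9
```

Emit:
{"name": "drive_tool", "arguments": {
  "motion": [
    [[0, 0, 0], [0, 0, 1], -1],
    [[0, 0, 0], [0, 0, 0], -1],
    [[0, 0, 0], [0, 0, 0], 0],
    [[0, 0, 0], [0, 0, 0], 0],
    [[0, 0, 0], [0, 0, 0], 0.5]
  ]
}}

```text
time_s: 16.38
eef_pos: [0.4442, -0.3169, 0.0521]
ee_rot: [0.425, 3.112, -0.0]
ft_force: [-0.3, 0.3, -0.0]
opening: 0.0592
grip_force: 0.0
```

Emit:
{"name": "drive_tool", "arguments": {
  "motion": [
    [[0, 0, 0], [0, 0, 0], 0.5],
    [[0, 0, 0], [0, 0, -25], 0.5],
    [[0, 0, 0], [0, 0, -50], 0.7],
    [[0, 0, 0], [0, 0, -55], 1],
    [[0, 0, 0], [0, 0, 0], 1]
  ]
}}

```text
time_s: 17.0
eef_pos: [0.4469, -0.3182, 0.1873]
ee_rot: [0.423, 3.102, -0.005]
ft_force: [-0.2, 0.7, -0.4]
opening: 0.0857
grip_force: 0.0
```

```bash
python3 -c "
from h import *
go(486.7,321.5,200,125.1)
p,d,c=cap('wrist','w4.png')
P=cloud(d,c);m=(p.min(-1)>90)&(np.hypot(P[...,0]-.442,P[...,1]+.317)<.09)
Q=P[m];print(m.sum(),np.percentile(Q[:,2],[5,50,95]),cv2.minAreaRect((Q[:,:2]*1000).astype(np.float32)))
"
```

```text
t 17.0 p [ 446.9 -318.2  187.3] yaw 74.48 tilt [ 0.0103 -0.0048] q [-0.32  0.27 -0.24  0.   -1.05 -1.52] F [-0.2  0.7 -0.4] open 85.7 grip 0.0
turn -0.884 shift [-400.4  500.3  -15.4]
8583 [0.00070754 0.09533383 0.34399676] ((441.0396423339844, -290.40838623046875), (149.31983947753906, 126.91039276123047), 34.98249053955078)
```

Emit:
{"name": "drive_tool", "arguments": {
  "motion": [
    [[0, 0, -0.177], [0, 0, 0], 1],
    [[0, 0, -0.177], [0, 0, 0], 1],
    [[0, 0, -0.177], [0, 0, 0], 1],
    [[0, 0, -0.177], [0, 0, 0], 1],
    [[0, 0, -0.176], [0, 0, 0], 1]
  ]
}}

```text
time_s: 17.68
eef_pos: [0.4432, -0.3163, 0.1801]
ee_rot: [0.954, -2.99, -0.004]
ft_force: [-0.1, 0.1, 0.2]
opening: 0.0853
grip_force: 0.0
```

Emit:
{"name": "drive_tool", "arguments": {
  "motion": [
    [[0, 0, 0], [-36.4, 45.5, -3], 1],
    [[0, 0, 0], [-36.4, 45.5, -3], 1],
    [[0, 0, 0], [-36.4, 45.5, -3], 1],
    [[0, 0, 0], [-36.4, 45.5, -3], 1],
    [[0, 0, 0], [-36.4, 45.5, -3], 1]
  ]
}}

```text
time_s: 18.3
eef_pos: [0.4613, -0.0243, 0.1957]
ee_rot: [0.946, -2.993, -0.001]
ft_force: [1.3, 0.2, 0.1]
opening: 0.0854
grip_force: 0.0
```

Emit:
{"name": "drive_tool", "arguments": {
  "motion": [
    [[0, 0, 0], [-36.4, 45.5, 0], 1],
    [[0, 0, 0], [-36.4, 45.5, 0], 1],
    [[0, 0, 0], [-36.4, 45.5, 0], 1],
    [[0, 0, 0], [-36.4, 45.5, 0], 1],
    [[0, 0, 0], [-36.4, 45.5, 0], 1]
  ]
}}

```text
time_s: 18.92
eef_pos: [0.4796, 0.2661, 0.1954]
ee_rot: [0.946, -2.993, 0.002]
ft_force: [0.7, -0.8, 0.3]
opening: 0.085
grip_force: 0.0
```

Emit:
{"name": "drive_tool", "arguments": {
  "motion": [
    [[0, 0, 0], [-36, 45, 0], 1],
    [[0, 0, 0], [0, 0, 40], 1],
    [[0, 0, 0], [0, 0, 35], 1],
    [[0, 0, 0], [0, 0, 0], 1],
    [[0, 0, 0], [0, 0, 0], 1]
  ]
}}

```text
time_s: 19.55
eef_pos: [0.4847, 0.3224, 0.1226]
ee_rot: [-0.947, 2.995, -0.0]
ft_force: [0.2, -0.3, 0.4]
opening: 0.0853
grip_force: 0.0
```

```bash
python3 -c "
from h import *
go(486.7,321.5,47.7,125.1)
p,d,c=cap('wrist','w5.png');P=cloud(d,c);Z=P[...,2]
m=(p.min(-1)>80)&(abs(Z-.090)<.005)&(np.hypot(P[...,0]-.4867,P[...,1]-.3215)<.045)
Q=P[m];print(len(Q),np.median(Q[:,2]),cv2.minAreaRect((Q[:,:2]*1000).astype(np.float32)))
"
```

```text
t 19.55 p [484.7 322.4 122.6] yaw 125.1 tilt [0.0009 0.    ] q [ 0.87  0.4  -0.23  0.   -0.94 -1.82] F [ 0.2 -0.3  0.4] open 85.3 grip 0.0
turn -0.0 shift [-1.1 -1.9 74.9]
4683 0.09097584936874922 ((485.8465881347656, 320.3406066894531), (63.98509979248047, 24.028532028198242), 35.092376708984375)
```

View pics/w5.png

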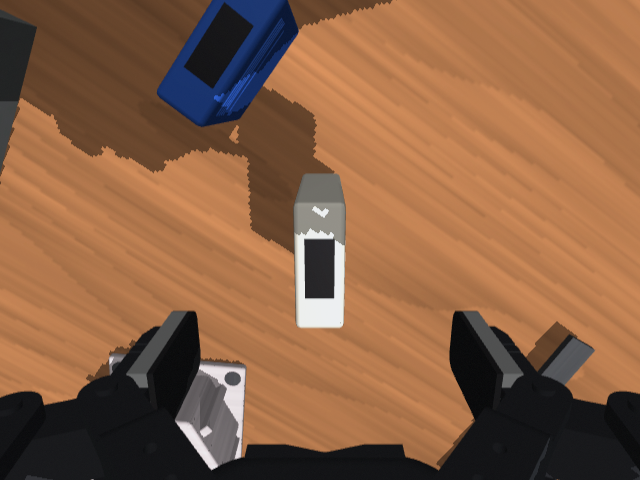

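The fresh cartridge is at (320,250), clear of the blue one at (230,60). The pads at 165 and 485 straddle it, about 2 mm off centre. I correct that, descend and grip.

Emit:
{"name": "drive_tool", "arguments": {
  "motion": [
    [[0, 0, 0], [-0.4, -2.4, 10], 1],
    [[0, 0, 0], [0, 0, 30], 1],
    [[0, 0, 0], [0, 0, 25], 1],
    [[0, 0, 0], [0, 0, 10], 1],
    [[0, 0, 0], [0, 0, 0], 1]
  ]
}}

```text
time_s: 20.23
eef_pos: [0.4859, 0.3204, 0.0469]
ee_rot: [0.947, -2.995, 0.0]
ft_force: [-0.2, 0.8, 0.4]
opening: 0.0852
grip_force: 0.0
```

Emit:
{"name": "drive_tool", "arguments": {
  "motion": [
    [[0, 0, 0], [0, 0, 0], -1],
    [[0, 0, 0], [0, 0, 0], -1],
    [[0, 0, 0], [0, 0, 0], -1],
    [[0, 0, 0], [0, 0, 0], -1]
  ]
}}

```text
time_s: 20.72
eef_pos: [0.4863, 0.3209, 0.0477]
ee_rot: [-0.947, 2.994, 0.001]
ft_force: [0.9, -0.1, 2.3]
opening: 0.0231
grip_force: 59.5
```

```bash
python3 -c "
from h import *
go(486.4,320.7,48,125.1)
"
```

```text
t 20.73 p [486.3 320.9  47.7] yaw 125.1 tilt [0.0012 0.0009] q [ 0.86  0.49 -0.31  0.   -0.78 -1.82] F [ 0.9 -0.1  2.3] open 23.1 grip 59.5
turn -0.0 shift [-0.  -0.2 -0.3]
```

Emit:
{"name": "drive_tool", "arguments": {
  "motion": [
    [[0, 0, 0], [0, 0, -20], -1],
    [[0, 0, 0], [0, 0, -50], -1],
    [[0, 0, 0], [0, 0, -55], -1],
    [[0, 0, 0], [0, 0, -52], -1],
    [[0, 0, 0.147], [0, 0, 0], -1]
  ]
}}

```text
time_s: 21.35
eef_pos: [0.4875, 0.3221, 0.2292]
ee_rot: [-0.717, 3.05, 0.008]
ft_force: [-0.3, 0.8, -2.3]
opening: 0.0232
grip_force: 59.2
```

Emit:
{"name": "drive_tool", "arguments": {
  "motion": [
    [[0, 0, 0.148], [0, 0, 0], -1],
    [[0, 0, 0.148], [0, 0, 0], -1],
    [[0, 0, 0], [-9, -40, 0], -1],
    [[0, 0, 0], [-11, -55, 0], -1],
    [[0, 0, 0], [-11, -55, 0], -1]
  ]
}}

```text
time_s: 21.98
eef_pos: [0.5414, 0.1766, 0.2233]
ee_rot: [0.267, -3.129, 0.0]
ft_force: [0.5, 0.1, -2.6]
opening: 0.0233
grip_force: 59.2
```

Emit:
{"name": "drive_tool", "arguments": {
  "motion": [
    [[0, 0, 0], [-11, -55, 0], -1],
    [[0, 0, 0], [-11, -55, 0], -1],
    [[0, 0, 0], [-9, -50, 0], -1],
    [[0, 0, 0], [0, 0, 0], -1],
    [[0, 0, 0], [0, 0, 0], -1]
  ]
}}

```text
time_s: 22.6
eef_pos: [0.5986, 0.0254, 0.2232]
ee_rot: [0.264, -3.129, -0.001]
ft_force: [-0.5, -0.1, -1.9]
opening: 0.0229
grip_force: 59.5
```

```bash
python3 -c "
from h import *
go(602.7,20.0,119.7,99.7)
p,d,c=cap('wrist','w6.png')
"
```

```text
t 22.6 p [598.6  25.4 223.2] yaw 99.66 tilt [-0.0016  0.0002] q [ 0.31  0.34 -0.05 -0.   -1.19 -1.71] F [-0.5 -0.1 -1.9] open 22.9 grip 59.5
turn -0.001 shift [ -3.3  -6.  103.5]
```

View pics/w6.png

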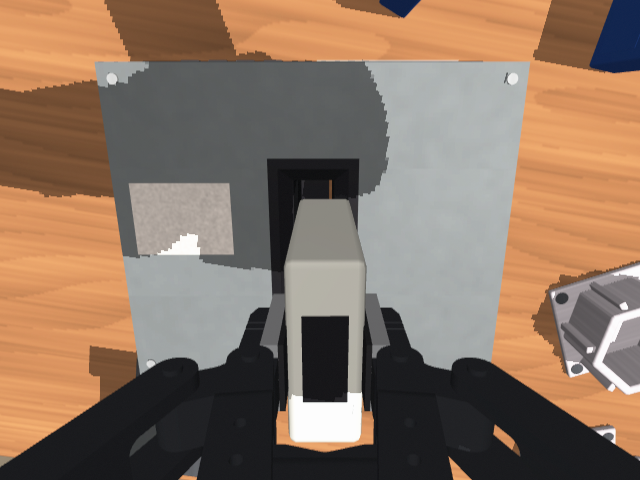

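The fresh is gripped and the open bay shows just behind it at (315,185), about 6 mm off. I correct that, descend to just above the deck and check.

Emit:
{"name": "drive_tool", "arguments": {
  "motion": [
    [[0, 0, 0], [-3.3, -6, 10], -1],
    [[0, 0, 0], [0, 0, 30], -1],
    [[0, 0, 0], [0, 0, 0], -1],
    [[0, 0, 0], [0, 0, 0], -1]
  ]
}}

```text
time_s: 23.15
eef_pos: [0.604, 0.0204, 0.1847]
ee_rot: [-0.267, 3.129, -0.001]
ft_force: [-0.5, 0.5, -0.6]
opening: 0.0227
grip_force: 59.5
```

```bash
python3 -c "
from h import *
go(602.7,20.0,119.7,99.7)"
```

```text
t 23.15 p [604.   20.4 184.7] yaw 99.77 tilt [ 0.0011 -0.0004] q [ 0.3   0.37 -0.1   0.   -1.1  -1.7 ] F [-0.5  0.5 -0.6] open 22.7 grip 59.5
turn 0.001 shift [ 1.4 -0.2 65. ]
```

Emit:
{"name": "drive_tool", "arguments": {
  "motion": [
    [[0, 0, 0], [1.2, 0, 3], -1],
    [[0, 0, 0], [0, 0, 4], -1],
    [[0, 0, 0], [0, 0, 4], -1],
    [[0, 0, 0], [0, 0, 4], -1],
    [[0, 0, 0], [0, 0, 0], -1]
  ]
}}

```text
time_s: 23.78
eef_pos: [0.602, 0.0197, 0.1685]
ee_rot: [0.265, -3.129, 0.0]
ft_force: [-0.6, -0.4, -2.7]
opening: 0.023
grip_force: 59.5
```

Emit:
{"name": "drive_tool", "arguments": {
  "motion": [
    [[0, 0, 0], [0, 0, 3], -1],
    [[0, 0, 0], [0, 0, 3], -1],
    [[0, 0, 0], [0, 0, 3], -1],
    [[0, 0, 0], [0, 0, 0], -1]
  ]
}}

```text
time_s: 24.28
eef_pos: [0.6021, 0.0198, 0.1597]
ee_rot: [0.266, -3.13, 0.0]
ft_force: [0.4, -0.1, -1.8]
opening: 0.0231
grip_force: 59.5
```

```bash
python3 -c "
from h import *
go(602.7,20.0,119.7,99.7)"
```

```text
t 24.27 p [602.1  19.8 159.7] yaw 99.7 tilt [-0.0006 -0.0001] q [ 0.3   0.39 -0.13 -0.   -1.05 -1.7 ] F [ 0.4 -0.1 -1.8] open 23.1 grip 59.5
turn 0.0 shift [-0.6  0.1 40. ]
```

Emit:
{"name": "drive_tool", "arguments": {
  "motion": [
    [[0, 0, 0], [0, 0, 4], -1],
    [[0, 0, 0], [0, 0, 4], -1],
    [[0, 0, 0], [0, 0, 4], -1],
    [[0, 0, 0], [0, 0, 0], -1]
  ]
}}

```text
time_s: 24.78
eef_pos: [0.6021, 0.0198, 0.1475]
ee_rot: [0.266, -3.13, 0.0]
ft_force: [0.3, -0.3, -1.4]
opening: 0.0237
grip_force: 59.5
```

Emit:
{"name": "drive_tool", "arguments": {
  "motion": [
    [[0, 0, 0], [0, 0, 6], -1],
    [[0, 0, 0], [0, 0, 6], -1],
    [[0, 0, 0], [0, 0, 6], -1],
    [[0, 0, 0], [0, 0, 0], -1]
  ]
}}

```text
time_s: 25.28
eef_pos: [0.6021, 0.0198, 0.1293]
ee_rot: [0.266, -3.129, 0.0]
ft_force: [0.2, 0.2, -2.6]
opening: 0.0229
grip_force: 59.6
```

Emit:
{"name": "drive_tool", "arguments": {
  "motion": [
    [[0, 0, 0], [0, 0, 5], -1],
    [[0, 0, 0], [0, 0, 3], -1],
    [[0, 0, 0], [0, 0, 0], -1]
  ]
}}

```text
time_s: 25.65
eef_pos: [0.6021, 0.0198, 0.1217]
ee_rot: [0.266, -3.13, 0.0]
ft_force: [0.1, 0.5, -1.7]
opening: 0.0229
grip_force: 59.6
```

Inserted freely, about 2 mm above the lifter. I release it, rise, turn a quarter and shut the fingers for the push.

Emit:
{"name": "drive_tool", "arguments": {
  "motion": [
    [[0, 0, 0], [0, 0, 2], -1],
    [[0, 0, 0], [0, 0, 0], -1],
    [[0, 0, 0], [0, 0, 0], 0],
    [[0, 0, 0], [0, 0, 0], 0],
    [[0, 0, 0], [0, 0, 0], 0.5]
  ]
}}

```text
time_s: 26.28
eef_pos: [0.6025, 0.0199, 0.1203]
ee_rot: [-0.266, 3.13, 0.0]
ft_force: [0.9, 0.1, 0.7]
opening: 0.0596
grip_force: 0.0
```

Emit:
{"name": "drive_tool", "arguments": {
  "motion": [
    [[0, 0, 0], [0, 0, -20], 0.5],
    [[0, 0, 0], [0, 0, -35], 0.5],
    [[0, 0, 0], [0, 0, -22], 0],
    [[0, 0, -0.1745], [0, 0, 0], -1],
    [[0, 0, -0.1745], [0, 0, 0], -1]
  ]
}}

```text
time_s: 26.9
eef_pos: [0.6024, 0.0199, 0.1976]
ee_rot: [-0.813, 3.033, 0.0]
ft_force: [0.1, 0.1, -0.5]
opening: 0.0095
grip_force: 0.0
```

Emit:
{"name": "drive_tool", "arguments": {
  "motion": [
    [[0, 0, -0.1745], [0, 0, 0], -1],
    [[0, 0, -0.1745], [0, 0, 0], -1],
    [[0, 0, -0.1745], [0, 0, 0], -1],
    [[0, 0, -0.1745], [0, 0, 0], -1],
    [[0, 0, -0.1745], [0, 0, 0], -1]
  ]
}}

```text
time_s: 27.52
eef_pos: [0.6023, 0.0198, 0.1972]
ee_rot: [-2.02, 2.406, -0.0]
ft_force: [0.1, -0.1, 0.0]
opening: -0.0001
grip_force: 0.0
```

Emit:
{"name": "drive_tool", "arguments": {
  "motion": [
    [[0, 0, -0.1745], [0, 0, 0], -1],
    [[0, 0, -0.1745], [0, 0, 0], -1],
    [[0, 0, 0], [0, 0, 0], -1],
    [[0, 0, 0], [0, 0, 0], -1]
  ]
}}

```text
time_s: 28.02
eef_pos: [0.6023, 0.0198, 0.1971]
ee_rot: [-2.399, 2.029, -0.0]
ft_force: [-1.0, -1.0, -0.6]
opening: 0.0001
grip_force: 0.0
```

```bash
python3 -c "
from h import *
go(602.5,20.0,149,9.7)
for s in('side','scene'):
    p,d,c=cap(s,s+'4.png');P=cloud(d,c)
    m=(p.min(-1)>100)&(np.hypot(P[...,0]-.6025,P[...,1]-.02)<.04)&(P[...,2]>.13)&(P[...,2]<.18)
    q=P[m]; print(s,len(q),np.percentile(q[:,2],[5,50,95]))
cv2.imwrite('pics/m4.png',p[60:330,130:450,::-1].repeat(2,0).repeat(2,1))
"
```

```text
t 28.02 p [602.3  19.8 197.1] yaw -170.46 tilt [ 0.0001 -0.    ] q [ 0.3   0.36 -0.08  0.   -1.13 -0.13] F [-1.  -1.  -0.6] open 0.1 grip 0.0
turn -0.003 shift [-0.1 -0.3 48.1]
side 301 [0.13152696 0.15277131 0.16679028]
scene 196 [0.14067225 0.15913577 0.16351136]
```

View pics/m4.png

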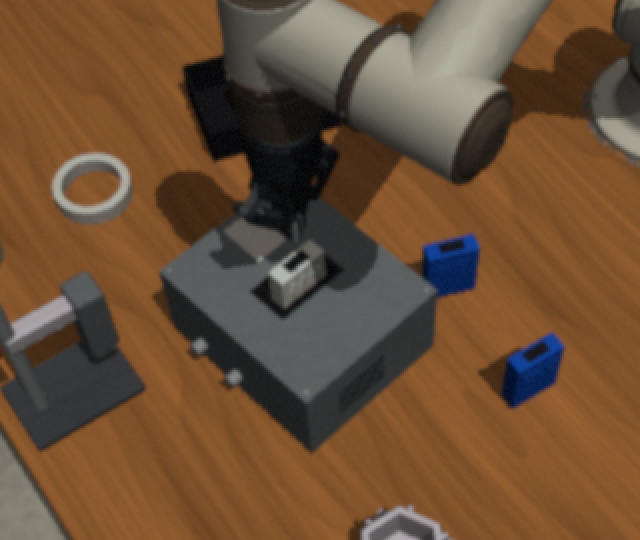

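The fresh stands raised in the bay (crop (298,275)) with nothing else disturbed. Contact is due at TCP z of about 149, and the stop at about 107.7.

Emit:
{"name": "drive_tool", "arguments": {
  "motion": [
    [[0, 0, 0], [0, 0, 25], -1],
    [[0, 0, 0], [0, 0, 15], -1],
    [[0, 0, 0], [0, 0, 4], -1],
    [[0, 0, 0], [0, 0, 3], -1],
    [[0, 0, 0], [0, 0, 2], -1]
  ]
}}

```text
time_s: 28.75
eef_pos: [0.6027, 0.0199, 0.1485]
ee_rot: [-2.4, 2.025, -0.001]
ft_force: [-0.8, -1.1, 1.9]
opening: 0.0003
grip_force: 1.2
```

Emit:
{"name": "drive_tool", "arguments": {
  "motion": [
    [[0, 0, 0], [0, 0, 3], -1],
    [[0, 0, 0], [0, 0, 3], -1],
    [[0, 0, 0], [0, 0, 3], -1],
    [[0, 0, 0], [0, 0, 0], -1]
  ]
}}

```text
time_s: 29.25
eef_pos: [0.6027, 0.0199, 0.1392]
ee_rot: [-2.401, 2.025, -0.001]
ft_force: [-0.4, -0.4, 4.5]
opening: 0.0
grip_force: 2.1
```

Emit:
{"name": "drive_tool", "arguments": {
  "motion": [
    [[0, 0, 0], [0, 0, 3], -1],
    [[0, 0, 0], [0, 0, 3], -1],
    [[0, 0, 0], [0, 0, 3], -1],
    [[0, 0, 0], [0, 0, 0], -1]
  ]
}}

```text
time_s: 29.75
eef_pos: [0.6027, 0.0199, 0.1303]
ee_rot: [-2.401, 2.025, -0.001]
ft_force: [-0.7, -0.3, 5.8]
opening: -0.0
grip_force: 2.6
```

Emit:
{"name": "drive_tool", "arguments": {
  "motion": [
    [[0, 0, 0], [0, 0, 3], -1],
    [[0, 0, 0], [0, 0, 3], -1],
    [[0, 0, 0], [0, 0, 3], -1],
    [[0, 0, 0], [0, 0, 0], -1]
  ]
}}

```text
time_s: 30.25
eef_pos: [0.6028, 0.0199, 0.1216]
ee_rot: [-2.401, 2.025, -0.002]
ft_force: [-0.8, 0.3, 6.3]
opening: -0.0003
grip_force: 3.1
```

Emit:
{"name": "drive_tool", "arguments": {
  "motion": [
    [[0, 0, 0], [0, 0, 3], -1],
    [[0, 0, 0], [0, 0, 3], -1],
    [[0, 0, 0], [0, 0, 2], -1],
    [[0, 0, 0], [0, 0, 0], -1]
  ]
}}

```text
time_s: 30.75
eef_pos: [0.6028, 0.0198, 0.1139]
ee_rot: [-2.401, 2.025, -0.002]
ft_force: [-0.4, -0.0, 7.8]
opening: 0.0002
grip_force: 3.6
```

Emit:
{"name": "drive_tool", "arguments": {
  "motion": [
    [[0, 0, 0], [0, 0, 2], -1],
    [[0, 0, 0], [0, 0, 0], -1]
  ]
}}

```text
time_s: 31.0
eef_pos: [0.6028, 0.0198, 0.112]
ee_rot: [-2.401, 2.025, -0.002]
ft_force: [-1.7, -0.1, 7.2]
opening: -0.0002
grip_force: 3.7
```

Emit:
{"name": "drive_tool", "arguments": {
  "motion": [
    [[0, 0, 0], [0, 0, 2], -1],
    [[0, 0, 0], [0, 0, 0], -1]
  ]
}}

```text
time_s: 31.25
eef_pos: [0.6028, 0.0198, 0.11]
ee_rot: [-2.401, 2.025, -0.002]
ft_force: [-0.4, 0.5, 8.7]
opening: -0.0002
grip_force: 3.8
```

Emit:
{"name": "drive_tool", "arguments": {
  "motion": [
    [[0, 0, 0], [0, 0, 2], -1],
    [[0, 0, 0], [0, 0, 0], -1]
  ]
}}

```text
time_s: 31.5
eef_pos: [0.6028, 0.0198, 0.1081]
ee_rot: [-2.401, 2.025, -0.002]
ft_force: [-1.5, 0.5, 8.1]
opening: -0.0001
grip_force: 4.0
```

Emit:
{"name": "drive_tool", "arguments": {
  "motion": [
    [[0, 0, 0], [0, 0, 1.5], -1],
    [[0, 0, 0], [0, 0, 0], -1]
  ]
}}

```text
time_s: 31.75
eef_pos: [0.6031, 0.0197, 0.1078]
ee_rot: [-2.401, 2.024, -0.003]
ft_force: [-3.0, 0.2, 11.8]
opening: 0.0002
grip_force: 6.1
```

At the stop. I press up to about 19 N as before, then release and retreat.

Emit:
{"name": "drive_tool", "arguments": {
  "motion": [
    [[0, 0, 0], [0, 0, 1.5], -1],
    [[0, 0, 0], [0, 0, 0.5], -1],
    [[0, 0, 0], [0, 0, 0], -1]
  ]
}}

```text
time_s: 32.12
eef_pos: [0.6045, 0.0198, 0.1075]
ee_rot: [-2.4, 2.022, -0.008]
ft_force: [-2.7, -0.9, 16.7]
opening: 0.0002
grip_force: 8.3
```

Emit:
{"name": "drive_tool", "arguments": {
  "motion": [
    [[0, 0, 0], [0, 0, -6], -1],
    [[0, 0, 0], [0, 0, -8], -1],
    [[0, 0, 0], [0, 0, -10], -1],
    [[0, 0, 0], [0, 0, -12], -1],
    [[0, 0, 0], [0, 0, 0], -1]
  ]
}}

```text
time_s: 32.75
eef_pos: [0.6023, 0.0199, 0.14]
ee_rot: [-2.4, 2.026, -0.0]
ft_force: [-0.1, -0.1, 0.6]
opening: -0.0
grip_force: 0.0
```

Emit:
{"name": "drive_tool", "arguments": {
  "motion": [
    [[0, 0, 0], [0, 0, -40], -1],
    [[0, 0, 0], [0, 0, -40], -1],
    [[0, 0, 0], [50, 30, 0], -1],
    [[0, 0, 0], [50, 30, 0], -1],
    [[0, 0, 0], [0, 50, 0], -1]
  ]
}}

```text
time_s: 33.38
eef_pos: [0.5098, -0.0995, 0.2181]
ee_rot: [2.396, -2.029, -0.002]
ft_force: [-0.2, 0.3, 0.3]
opening: -0.0001
grip_force: 0.0
```

```bash
python3 -c "
from h import *
go(602.5,20.0,149,9.7)
for s in('side','scene'):
    p,d,c=cap(s,s+'5.png');P=cloud(d,c)
    m=(p.min(-1)>100)&(np.hypot(P[...,0]-.6025,P[...,1]-.02)<.037)&(P[...,2]>.12)&(P[...,2]<.18)
    q=P[m]; print(s,len(q),np.percentile(q[:,2],[5,50,95]))
"
```

```text
t 33.38 p [509.8 -99.5 218.1] yaw -170.53 tilt [-0.0023 -0.0003] q [ 0.12  0.21 -0.25 -0.   -1.12  0.05] F [-0.2  0.3  0.3] open -0.1 grip 0.0
turn -0.004 shift [-102.2 -111.6   68.8]
side 235 [0.12608094 0.13418264 0.14206719]
scene 251 [0.12339496 0.135816   0.13964462]
```

View pics/scene5.png

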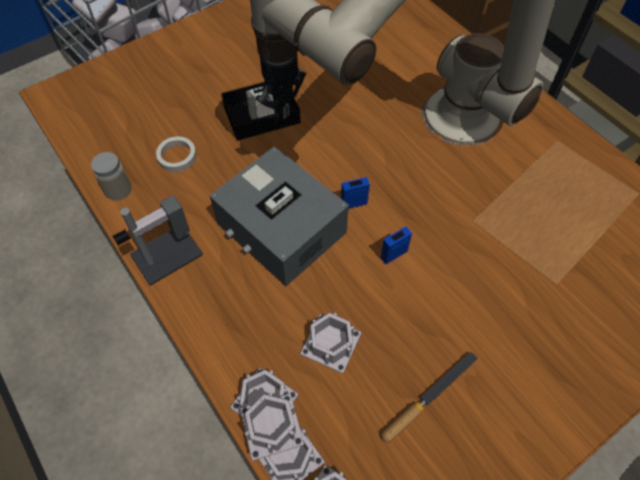

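The scene shows the fresh latched in the bay at (279,198), its top back at about 137 mm. The spent is in the tray at (262,103), and the bystanders and blue look-alikes have not moved.

```bash
python3 -c "
from plant import bot
print(bot.hand_in())"
```

```text
the job is handed in; nothing more can be done
None
```

The job is handed in: the empty cartridge is in the black tray and the new one is latched in the bay, with a highest push of about 20 N on the coder, about 33 s used, and the casting, tape roll and file left where they were.

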